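# Load the stripe roller for a graded border

## Robot

A 6-joint arm with a two-finger parallel gripper is mounted at the origin on the work surface. World frame = base frame: x ahead of the robot, y to its left, z up, the work surface at z = 0. Lengths are in m, angles in rad, forces in N, time in s.
With the tool pointing down it reaches from about 0.35 to 0.875 m from the base axis. Payload 4.2 kg.
Tool frame: the origin (TCP) lies between the finger pads; the fingertips stand 19 mm ahead of it and the grasp point (between the pads) is the TCP; y points along the fingers, z is the direction in which the jaws open and shut, and the axes are right-handed (so a half turn about y gives the same grasp; the last joint's range is limited). The gripper opens to 85 mm and grips with 20 to 120 N. Pads are 22 mm wide; open, the fingers measure 114 mm over their backs; the gripper's body (76 mm by 85 mm) begins 54 mm behind the grasp point. The pads swing forward as they close: fully open they stand 13 mm farther back than shut.
Start: joints at [1.366, 0.385, 0.008, 0, -1.194, -0.259], TCP at [0.28, 0.559, 0.25] pointing down, gripper open.
Joint ranges: [-3.14, 3.14], [-1.21, 2.06], [-1.07, 1.41], [-3.16, 2.05], [-2.99, -0.16], [-3.1, 3.1]. Speed limits (rad/s): [2.79, 2.79, 3.14, 3.14, 3.14, 3.14].

## Interface

Orientations are given as a rotation vector (axis times angle).
In Python, from plant import monitor, imaging, order gives the robot as it stands.
- The arm moves only by the shell command python3 -m crank 'ROWS'. ROWS is JSON, a list of rows, each a list of 5 numbers: the finger opening in mm, from 0 to 85.4, then the shift along the tool's x, y, z in mm, then the turn about the tool's y in rad. A call has 1 to 10 rows; each row shifts and turns the commanded pose from where the row before left it, along the tool's axes as they then stand; what a row does not reach is not made up. A row lasts 1/12 s, in which the tool goes at most 41.7 mm and 7.16 degrees, less where a joint would pass 70% of its speed; a pose out of reach is approached as far as the arm can. A call with a gripper value outside its range is refused whole. The fingers move at their own pace and stop on an object; the grip force is fixed at half the most. Time passes only in rows, so rows that do not move let the fingers close. It gives the time, the measured TCP pose, the force and the opening at its end, in the units of the state.
- monitor.observe(): the state, without advancing time (a new reading comes with each control period).
- imaging.snapshot(name): name is "side" or "top" or "wrist"; returns the picture (420x560x3 uint8, blue, green, red); there is no depth.
- imaging.calibration(name): a dict with "vfov" (degrees; the focal length in pixels is half the picture's height over the tangent of half this angle, whatever the lens; pixels are square), "cx", "cy" (the principal point, pixels), "k1" (the pictures are not rectified: a ray, as slopes to the right and down, at radius r is drawn at 1 + k1 r^2 times it, then the intrinsics apply), "pose" (4x4, takes a point from camera to world coordinates); the wrist camera has in their place "mount" (4x4, takes a point from camera to tool coordinates, whose origin is the TCP and whose axes are the tool frame's). Camera axes: x right, y down, z forward; pixel columns grow to the right and rows downward; lengths in m; the calibration is good to about 2 mm. A picture is of the moment at which its call begins: read the wrist's pose just before it. calibration takes no time and is no camera call.
- order.sign_off(): hands the job in, once; it reports no verdict.
The state is a dict: "t": time; "joint_positions": joint angles; "qd": joint speeds; "effort": joint torques, N m; "position": TCP position; "tool_rot": TCP orientation; "wrist_force": force on the tool from outside, world axes, zero at the start; "wrist_torque": the same for the moment, N m; "opening": finger opening in m.
Only numpy, scipy, OpenCV 4.12 (cv2) and the standard library are available. Lean on these libraries where they do the work, as an engineer would, in place of code of your own. Each camera call takes 0.05 s, during which the arm holds its last target.

## Task

Load the stripe-printing roller that is held in the vice for a graded border: slide the wide ring onto its bare axle first, right up against the flange, then the medium ring, then the narrow one, each pushed home so that it sits square against the one before. Let go of the rings at the end, and leave the brass end nut, the printing block and the ink jar where they are.

Things in the scene. Friction and masses are not known exactly. Their poses are not given: they have to be found in the camera images.
- stripe_roller: overhung steel axle of a hand roller, fixed in the vice. Origin: axis at the flange face (root), 82 mm above the bench. z runs along the axle to its free end, up and leaning 30 deg from vertical, to the robot's left and a little nearer (vice's -x); y level, along the handle. Axle 14 mm thick to z = 50, then a 10 mm threaded end with 7 mm tip at z = 63. Flange 30 mm in diameter, 4 mm thick. All in mm.
- handle_root (a point): where the roller's red handle begins, 90 mm from the axle axis along the roller's +y, at its z = 26 mm; handle 24 to 29 mm thick, 138 mm long, on along +y. An arm 16 mm wide runs under the flange (roller z -4 to -14 mm) to +y and rises at y = 74 to 78 mm, to z = 40 mm, to meet it. Nothing else is within 70 mm of the axle's axis.
- vice: blue bench vice that grips the red handle; fixed. Origin: on the bench right under the flange centre; x, y level, z up, y along the handle. Jaws from y = 118 to 192 mm, 119 mm high; its screw and bar reach to x = -113 mm (108 mm high), its back to x = +60 mm.
- wide_ring: wide ring: black rubber tyre, 50 mm in diameter, 20 mm wide, with a hub of blue plastic (30 mm in diameter) that stands 2 mm proud on both sides: 24 mm wide over the hub. Plain 17 mm bore right through. About 55 g. Lies flat on the bench, the tyre's edge 2 mm above it; same both ways up. Origin: centre of the underside as it starts; z along the bore
- medium_ring: medium ring: black rubber tyre, 50 mm in diameter, 13 mm wide, with a hub of white plastic (30 mm in diameter) that stands 2 mm proud on both sides: 17 mm wide over the hub. Plain 17 mm bore right through. About 38 g. Lies flat on the bench, the tyre's edge 2 mm above it; same both ways up. Origin: centre of the underside as it starts; z along the bore
- narrow_ring: narrow ring: black rubber tyre, 50 mm in diameter, 7 mm wide, with a hub of orange plastic (30 mm in diameter) that stands 2 mm proud on both sides: 11 mm wide over the hub. Plain 17 mm bore right through. About 24 g. Lies flat on the bench, the tyre's edge 2 mm above it; same both ways up. Origin: centre of the underside as it starts; z along the bore
- wide_mid (a point): centre of the wide ring: on the bore's axis, half way through its width
- medium_mid (a point): centre of the medium ring: on the bore's axis, half way through its width
- narrow_mid (a point): centre of the narrow ring: on the bore's axis, half way through its width
- seat_wide (a point): point on the axle's axis, 12 mm from the flange face, where the middle of the wide ring lies when the rings are loaded in the right order and pushed home
- seat_medium (a point): point on the axle's axis, 32.5 mm from the flange face, where the middle of the medium ring lies when the rings are loaded in the right order and pushed home
- seat_narrow (a point): point on the axle's axis, 46.5 mm from the flange face, where the middle of the narrow ring lies when the rings are loaded in the right order and pushed home
- end_nut: knurled brass nut of the axle, 24 mm in diameter, 14 mm high, lying flat on the bench; stays where it is. Origin: centre of its underside
- type_block: wooden printing block, 100 x 150 x 24 mm (x, y, z) with raised coloured ornaments to 28 mm; stays where it is. Origin: centre of its underside
- ink_jar: closed plastic ink jar with black cap, 64 mm in diameter, 75 mm high; stays where it is. Origin: centre of its underside
- tray_corner (a point): corner nearest the robot and the rings of a light blue metal ink tray, on the bench; from here the tray reaches 240 mm along +x and 320 mm along -y (within 9 degrees); rim 22 mm high; a brayer with a red handle lies in it, up to 60 mm high; fixed, out of the way
Mind the look-alikes: they are no part of the job. What is shaped like the wide_ring but orange or red is not meant.

How it is judged:
On the way, in this order (a step that is already met when the one before it is completed fails the run):
1. the wide ring is home on the axle, against the flange (distance between wide_mid and seat_wide below 0.004 m and angle between the z axis of wide_ring and the z axis of stripe_roller, either way round below 0.15 rad), for 0.2 s.
2. the medium ring is home on the axle, against the wide ring (distance between medium_mid and seat_medium below 0.004 m and angle between the z axis of medium_ring and the z axis of stripe_roller, either way round below 0.15 rad), for 0.2 s.
3. the narrow ring is home on the axle, against the medium ring (distance between narrow_mid and seat_narrow below 0.004 m and angle between the z axis of narrow_ring and the z axis of stripe_roller, either way round below 0.15 rad), for 0.2 s.
At the end, for the whole second after the job is handed in: Rings on the axle in the order wide (at the flange), medium, narrow: centre of each within 4 mm of its seat point, bore within 0.15 rad of the axle's direction, at rest (under 20 mm/s). End nut, printing block and ink jar each within 30 mm of where they stood (all of step 1 and all of step 2 and all of step 3 and linear speed of each of wide_ring, medium_ring, narrow_ring below 0.02 m/s and distance of each of end_nut, type_block, ink_jar from where it was at the start of the episode below 0.03 m); the robot touches nothing.
It fails at once if the end nut is pushed more than 30 mm from its place (distance of end_nut from where it was at the start of the episode above 0.03 m).
It fails at once if the printing block is pushed more than 30 mm from its place (distance of type_block from where it was at the start of the episode above 0.03 m).
It fails at once if the ink jar is pushed more than 30 mm from its place (distance of ink_jar from where it was at the start of the episode above 0.03 m).
It also fails if it takes over 70 s, if anything falls off the work surface, if the arm or the gripper's body presses on something with over 40 N, if the wrist force passes 120 N, or if a joint passes its speed limit or range.

## Working session

There is one attempt and no reset: what is moved stays moved. The work goes in short steps, Python scripts to look and compute and a shell command to move; the robot and the scene stay as the last step left them, time stands still between calls to the robot, and variables do not carry over. Pictures are saved under pics/ and viewed, and the job is handed in when it is done.

```bash
ls; mkdir -p pics; python3 - <<'E'
from plant import monitor, imaging, order
import cv2, numpy as np
print(monitor.observe())
for n in ("side","top","wrist"):
    im=imaging.snapshot(n); cv2.imwrite(f"pics/{n}0.png",im)
    c=imaging.calibration(n); print(n,{k:(np.round(v,4).tolist() if not isinstance(v,float) else v) for k,v in c.items()})
E
```

```text
pics
{'t': 0.0, 'joint_positions': array([ 1.36563105e+00,  3.85535041e-01,  6.61691970e-03, -4.87979663e-04,
       -1.19401107e+00, -2.58611478e-01]), 'qd': array([-0.00012717, -0.00018902,  0.00138876,  0.00086681,  0.00191663,
       -0.000176  ]), 'effort': array([ 4.99568318e-05, -3.92283297e+01,  1.88396269e+01,  4.18629751e+00,
       -4.63343487e-03, -7.27722362e-07]), 'position': array([0.27931388, 0.55849885, 0.24923268]), 'tool_rot': array([-0.46335926, -1.96099506,  1.96532037]), 'wrist_force': array([ 0.04434335, -0.38457274,  0.49327832]), 'wrist_torque': array([-0.03466381,  0.00107647,  0.02456413]), 'opening': 0.0853328981997663}
side {'vfov': 56.76355814556454, 'cx': 277.443285333043, 'cy': 203.39891116401375, 'k1': -0.05998352617223728, 'pose': [[0.9939, -0.0638, 0.0905, 0.4645], [-0.1102, -0.6465, 0.7549, -0.7913], [0.0104, -0.7602, -0.6496, 0.8092], [0.0, 0.0, 0.0, 1.0]]}
top {'vfov': 55.347226319487866, 'cx': 278.0815570301236, 'cy': 210.4283710458876, 'k1': -0.070811137875258, 'pose': [[0.0071, -0.9912, 0.1319, 0.417], [-1.0, -0.0062, 0.0065, -0.0202], [-0.0057, -0.1319, -0.9912, 1.3002], [0.0, 0.0, 0.0, 1.0]]}
wrist {'vfov': 69.88147062026886, 'cx': 279.01441669394757, 'cy': 212.09049849087305, 'k1': -0.04318768077027185, 'mount': [[0.0008, 0.9605, 0.2782, -0.0702], [0.0003, -0.2782, 0.9605, -0.1236], [1.0, -0.0007, -0.0005, -0.0002], [0.0, 0.0, 0.0, 1.0]]}
```

View pics/side0.png

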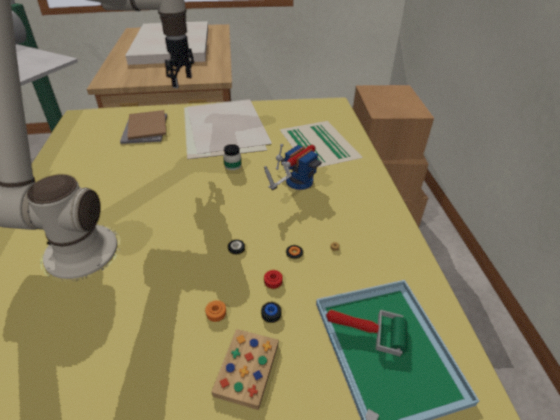

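View pics/top0.png

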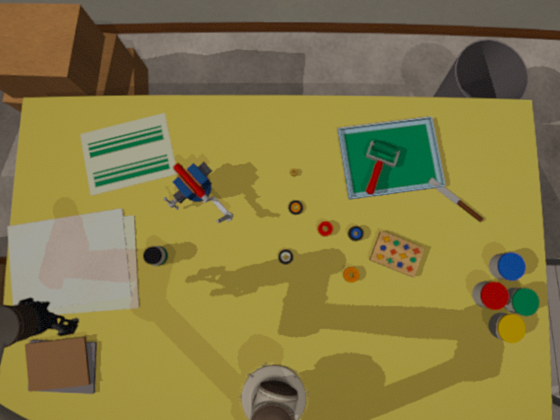

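View pics/wrist0.png

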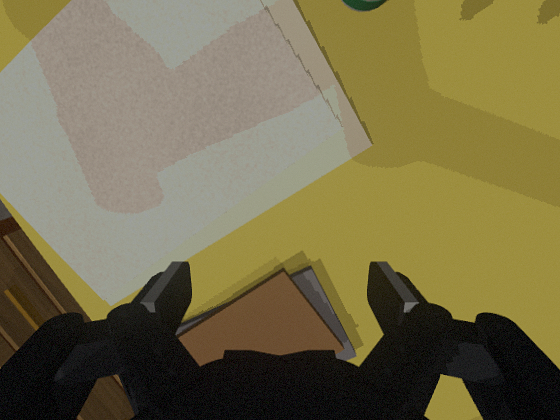

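The rings can only be lifted level because the only rotation is yaw, so each has to swing onto the 30° axle while pivoting between the pads.

In the top picture, these could be taken for the wanted rings:
- Blue hub with black tyre (356,233): wide.
- White hub with black tyre (286,256): medium.
- Orange hub with black tyre (295,207): narrow.
- All-red ring (325,228) and all-orange ring (351,274): decoys.
- Nut at (294,172), jar at (154,256), roller flange and axle near (222,212).

```bash
cat > h.py <<'E'
import numpy as np, cv2
from scipy.spatial.transform import Rotation as R
from plant import monitor, imaging
def K(c,h=420):
    f=h/2/np.tan(np.radians(c['vfov'])/2); return np.array([[f,0,c['cx']],[0,f,c['cy']],[0,0,1]])
def toolT(s):
    T=np.eye(4); T[:3,:3]=R.from_rotvec(s['tool_rot']).as_matrix(); T[:3,3]=s['position']; return T
def camT(name,s=None):
    c=imaging.calibration(name)
    return (toolT(s)@np.array(c['mount'])) if name=='wrist' else np.array(c['pose'])
def ray(name,px,T):
    c=imaging.calibration(name); k=K(c)
    d=np.array([(px[0]-c['cx'])/k[0,0],(px[1]-c['cy'])/k[1,1]]); u=d.copy()
    for _ in range(20): u=d/(1+c['k1']*(u@u))
    v=T[:3,:3]@np.array([u[0],u[1],1]); return T[:3,3],v/np.linalg.norm(v)
def onplane(name,px,T,z):
    o,v=ray(name,px,T); return o+v*(z-o[2])/v[2]
def proj(name,P,T):
    c=imaging.calibration(name); k=K(c); p=np.linalg.inv(T)@np.append(P,1); u=p[:2]/p[2]
    u=u*(1+c['k1']*(u@u)); return u*k[0,0]+[c['cx'],c['cy']]
def tri(obs):
    A=np.zeros((3,3));b=np.zeros(3)
    for o,v in obs:
        M=np.eye(3)-np.outer(v,v);A+=M;b+=M@o
    return np.linalg.solve(A,b)
def shot(name,fn):
    s=monitor.observe(); im=imaging.snapshot(name); cv2.imwrite('pics/'+fn+'.png',im)
    np.savez('pics/'+fn+'.npz',T=camT(name,s)); return s,im
E
python3 - <<'E'
from h import *
T=camT('top')
for n,p,z in [('wide',(356,233),.024),('med',(286,256),.017),('nar',(295,207),.011),('red',(325,228),.02),('or',(351,274),.02),('nut',(294,172),.014),('jar',(154,256),.075),('tip?',(222,212),.1)]:
    print(n,onplane('top',p,T,z).round(3))
T2=camT('side')
for n,p,z in [('wide',(271,312),.024),('med',(236,246),.017),('nar',(295,252),.011)]:
    print(n,onplane('side',p,T2,z).round(3))
s=monitor.observe(); print(R.from_rotvec(s['tool_rot']).as_matrix().round(3))
im=cv2.imread('pics/top0.png')
cv2.imwrite('pics/c1.png',np.hstack([cv2.resize(im[150:290,150:240],None,fx=4,fy=4,interpolation=cv2.INTER_CUBIC),cv2.resize(im[170:290,260:370][:,:],(360,560),interpolation=cv2.INTER_CUBIC)]))
E
```

```text
wide [ 0.516 -0.261  0.024]
med [ 0.441 -0.038  0.017]
nar [ 0.6   -0.067  0.011]
red [ 0.531 -0.163  0.02 ]
or [ 0.386 -0.244  0.02 ]
nut [ 0.716 -0.063  0.014]
jar [0.436 0.368 0.075]
tip? [0.571 0.158 0.1  ]
wide [ 0.515 -0.268  0.024]
med [ 0.44  -0.041  0.017]
nar [ 0.601 -0.074  0.011]
[[-0.894 -0.001 -0.447]
 [ 0.447 -0.001 -0.894]
 [-0.    -1.     0.002]]
```

View pics/c1.png

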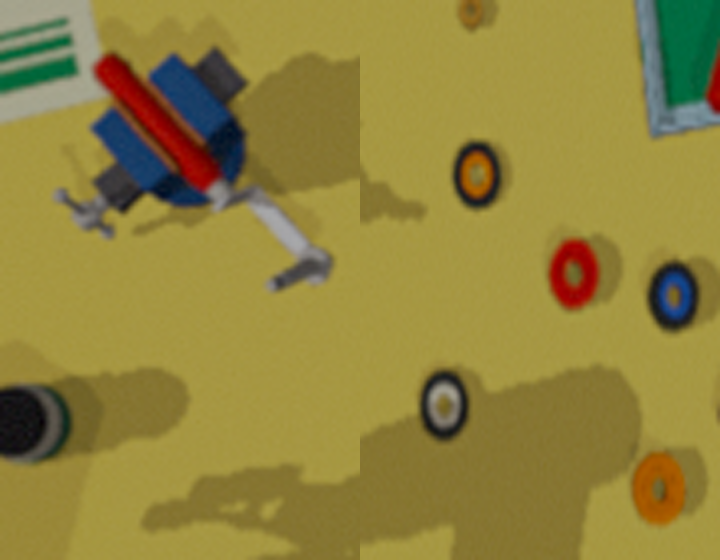

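The crop confirms the choice: black tyres with blue, white and orange hubs, plus the solid red and orange decoys. The flange is near (229,215) and the axle tip near (217,222) in the full picture. Next I look at the roller from above with the wrist camera.

```bash
python3 - <<'E'
from h import *
T=camT('top')
fl=onplane('top',(229.5,215.5),T,.082); tip=onplane('top',(217.5,221.7),T,.082+.063*.866)
h1=onplane('top',(103/4+150,65/4+150),T,.12);h2=onplane('top',(212/4+150,190/4+150),T,.12)
print(fl,tip,h1,h2, np.degrees(np.arctan2(*(h1-h2)[[1,0]])))
s=monitor.observe(); Rm=R.from_rotvec(s['tool_rot']).as_matrix()@R.from_euler('y',0.4).as_matrix()
print(Rm.round(3)); tgt=(fl+tip)/2; tgt[2]=.25
print((Rm.T@(tgt-s['position'])*1000).round(1))
E
```

```text
[0.56239587 0.13682946 0.082     ] [0.5373685  0.16462455 0.136558  ] [0.70747227 0.29954551 0.12      ] [0.61165399 0.2128851  0.12      ] 42.12696528149322
[[-0.649 -0.001 -0.76 ]
 [ 0.76  -0.001 -0.649]
 [-0.001 -1.     0.001]]
[-4.858e+02 -1.000e-01  5.920e+01]
```

```bash
python3 -m crank '[[85,0,0,0,0.1],[85,0,0,0,0.1],[85,0,0,0,0.1],[85,0,0,0,0.1],[85,-40,0,8,0],[85,-40,0,8,0],[85,-40,0,8,0],[85,-40,0,8,0],[85,-40,0,8,0],[85,-40,0,8,0]]'; python3 -m crank '[[85,-40,0,8,0],[85,-40,0,8,0],[85,-40,0,8,0],[85,-40,0,8,0],[85,-40,0,0,0],[85,-35,0,0,0],[85,0,0,0,0],[85,0,0,0,0]]'
python3 - <<'E'
from h import *
s,im=shot('wrist','w1'); print(s['position'],R.from_rotvec(s['tool_rot']).as_matrix().round(3),s['qd'].max())
E
```

```text
t: 0.98
position: [0.3993, 0.3434, 0.2502]
tool_rot: [-0.787, -1.708, 1.709]
wrist_force: [0.4, -0.1, -0.1]
opening: 0.0851
t: 1.65
position: [0.5279, 0.1441, 0.2496]
tool_rot: [-0.789, -1.704, 1.706]
wrist_force: [-0.0, 0.5, -0.3]
opening: 0.085
[0.52787467 0.1441424  0.2496082 ] [[-0.647 -0.001 -0.763]
 [ 0.763 -0.    -0.647]
 [ 0.    -1.     0.001]] 0.05163569642109673
```

View pics/w1.png

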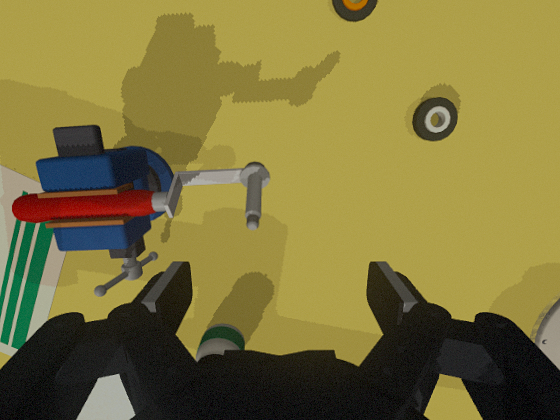

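```bash
python3 - <<'E'
import cv2
im=cv2.imread('pics/w1.png'); cv2.imwrite('pics/c2.png',cv2.resize(im[140:240,150:290],None,fx=5.5,fy=5.5,interpolation=cv2.INTER_CUBIC))
E
```

```text
(no output)
```

View pics/c2.png

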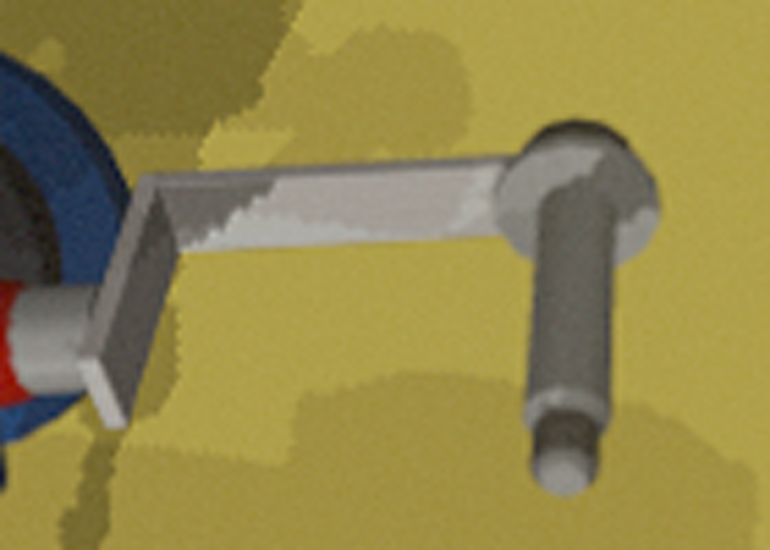

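```bash
cat >> h.py <<'E'
def roller(x,y,yaw):  # vice frame yaw: direction of vice y
    yv=np.array([np.cos(yaw),np.sin(yaw),0]); xv=np.array([yv[1],-yv[0],0]); zv=np.array([0,0,1.])
    za=-.5*xv+np.sqrt(.75)*zv; xa=np.cross(yv,za)
    T=np.eye(4);T[:3,:3]=np.c_[xa,yv,za];T[:3,3]=[x,y,.082]; return T
E
python3 - <<'E'
from h import *
from scipy.optimize import least_squares
T=np.load('pics/w1.npz')['T']
pts=[((0,0,0),(255.1,176.4)),((0,0,.063),(252.7,226)),((0,0,.05),(253.5,214.2)),((0,.09,.026),(152.7,201.8))]
def res(p):
    M=roller(*p); return np.concatenate([proj('wrist',M[:3,:3]@a+M[:3,3],T)-b for a,b in pts])
r=least_squares(res,[.56,.137,.73]); print(r.x,np.degrees(r.x[2]),r.fun.round(1))
# handle axis end
M=roller(*r.x); print(proj('wrist',M[:3,:3]@[0,.228,.026]+M[:3,3],T))
# cross-check on top view
for a in [(0,0,0),(0,0,.063)]: print(proj('top',M[:3,:3]@a+M[:3,3],camT('top')),proj('side',M[:3,:3]@a+M[:3,3],camT('side')),M[:3,:3]@a+M[:3,3])
# medium, narrow rings
print(onplane('wrist',(438.5,119),T,.017), onplane('wrist',(355,3),T,.011))
E
```

```text
[0.56050812 0.14376626 0.76580984] 43.87767177908987 [-1.4  0.6 -0.9 -0.5 -1.3 -0.   3.8 -0.5]
[ 17.79511945 210.48024462]
[227.2324618  216.09590247] [272.47379381 184.47023783] [0.56050812 0.14376626 0.082     ]
[216.88351651 221.25175795] [264.52025702 165.91637042] [0.53867481 0.16647213 0.1365596 ]
[ 0.43838815 -0.03420304  0.017     ] [ 0.59339331 -0.05877824  0.011     ]
```

```bash
python3 -m crank '[[70,-10,0,0,0.12],[70,0,0,0,0.12],[70,0,0,0,0.12],[70,0,0,0,0.12],[70,0,0,0,0.12],[70,0,0,0,0.1],[70,-40,0,0,0],[70,-40,0,0,0],[70,-40,0,0,0],[70,-40,0,0,0]]'; python3 -m crank '[[70,-40,0,0,0],[70,-40,0,0,0],[70,-40,10,0,0],[70,-40,20,0,0],[70,-40,20,0,0],[70,-30,20,0,0],[70,0,0,0,0],[70,0,0,0,0]]'
python3 - <<'E'
from h import *
s,im=shot('wrist','w2'); print(s['position'],R.from_rotvec(s['tool_rot']).as_matrix().round(3),s['qd'].max())
E
```

```text
t: 2.53
position: [0.5342, -0.0215, 0.2505]
tool_rot: [-1.204, -1.217, 1.217]
wrist_force: [-0.5, 0.9, -1.2]
opening: 0.0701
t: 3.2
position: [0.5357, -0.2462, 0.1813]
tool_rot: [-1.203, -1.211, 1.215]
wrist_force: [-0.0, -0.3, 0.2]
opening: 0.0699
[ 0.5356524  -0.24620242  0.1813108 ] [[-0.006 -0.004 -1.   ]
 [ 1.     0.001 -0.006]
 [ 0.001 -1.     0.004]] 0.039754597935509645
```

View pics/w2.png

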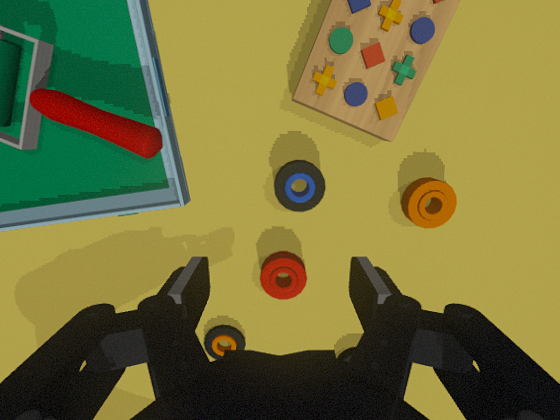

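The close view shows black tyre with a blue hub at (300,186), and the decoys at (284,275) red and (428,203) orange. I fit the blue hub next.

```bash
cat >> h.py <<'E'
def dark(im,px,r=45,blur=3):
    hsv=cv2.cvtColor(im,cv2.COLOR_BGR2HSV); return hsv
def blob(im,px,lo,hi,r=40):
    hsv=cv2.cvtColor(cv2.GaussianBlur(im,(3,3),0),cv2.COLOR_BGR2HSV); m=cv2.inRange(hsv,lo,hi); k=np.zeros_like(m); cv2.circle(k,px,r,255,-1); m&=k
    cs,_=cv2.findContours(m,cv2.RETR_EXTERNAL,cv2.CHAIN_APPROX_NONE); c=max(cs,key=cv2.contourArea); return cv2.fitEllipse(cv2.convexHull(c))
E
python3 - <<'E'
from h import *
im=cv2.imread('pics/w2.png');T=np.load('pics/w2.npz')['T']
e=blob(im,(300,186),(100,100,50),(130,255,255)); print(e)
p=onplane('wrist',e[0],T,.024);print(p)
s=monitor.observe(); Rm=R.from_rotvec(s['tool_rot']).as_matrix()
print((Rm.T@(p-s['position'])*1000).round(1)); print(proj('wrist',p+[0.015,0,0],T),proj('wrist',p+[0,.015,0],T))
E
```

```text
((299.6278076171875, 187.31837463378906), (29.895296096801758, 30.75545883178711), 61.03493881225586)
[ 0.51539338 -0.25949844  0.024     ]
[-13.8 158.7  21.1]
[283.85798668 187.2413979 ] [299.25313692 202.59797577]
```

```bash
python3 -m crank '[[70,-7,35,11,0],[70,-7,40,10,0],[70,0,40,0,0],[70,0,30,0,0],[70,0,10,0,0],[70,0,5,0,0],[70,0,0,0,0],[70,0,0,0,0]]'
python3 - <<'E'
from h import *
s,im=shot('wrist','w3'); print(s['position'])
E
```

```text
t: 3.92
position: [0.5177, -0.26, 0.0254]
tool_rot: [-1.209, -1.218, 1.215]
wrist_force: [-0.5, -0.2, 0.9]
opening: 0.0696
[ 0.51767848 -0.26004648  0.02536757]
```

View pics/w3.png

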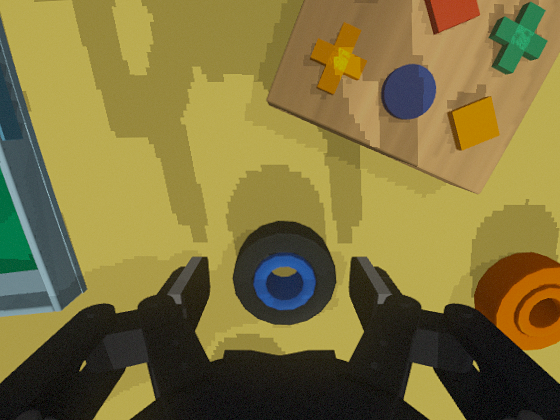

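```bash
python3 - <<'E'
from h import *
im=cv2.imread('pics/w3.png');T=np.load('pics/w3.npz')['T']
e=blob(im,(285,280),(100,100,40),(130,255,255),r=60); print(e)
print(onplane('wrist',e[0],T,.024))
E
python3 -m crank '[[70,0,4,0,0],[40,0,0,2,0],[40,0,0,0,0],[40,0,0,0,0],[40,0,0,0,0],[40,0,0,0,0]]'
```

```text
((284.2063293457031, 281.1467590332031), (58.375919342041016, 62.617774963378906), 89.27975463867188)
[ 0.51501196 -0.26071901  0.024     ]
t: 4.47
position: [0.5138, -0.2605, 0.0206]
tool_rot: [-1.207, -1.215, 1.214]
wrist_force: [-1.8, 1.8, 5.2]
opening: 0.0482
```

```bash
python3 -m crank '[[40,0,-20,0,0],[40,0,-40,0,0],[40,0,-40,0,0],[40,0,-40,0,0],[40,0,-40,0,0],[40,40,-20,-10,0],[40,40,0,-10,0],[40,40,0,-10,0],[40,40,0,-10,0],[40,40,0,-10,0]]'; python3 -m crank '[[40,40,0,-10,0],[40,40,0,-6,0],[40,40,0,0,0],[40,40,0,0,-0.1],[40,0,0,0,-0.12],[40,0,0,0,-0.12],[40,0,0,0,-0.12],[40,0,0,0,-0.12],[40,0,0,0,-0.12],[40,0,0,0,-0.06]]'
python3 -m crank '[[40,0,0,0,0],[40,0,0,0,0]]'
python3 - <<'E'
from h import *
s,im=shot('wrist','w4'); print(s['position'],R.from_rotvec(s['tool_rot']).as_matrix().round(3),s['qd'].max())
E
```

```text
t: 5.3
position: [0.561, -0.0621, 0.218]
tool_rot: [-1.207, -1.214, 1.213]
wrist_force: [1.1, -0.3, -0.2]
opening: 0.0485
t: 6.13
position: [0.5758, 0.0963, 0.2175]
tool_rot: [-0.739, -1.751, 1.751]
wrist_force: [-1.2, 0.3, -1.4]
opening: 0.0487
t: 6.3
position: [0.576, 0.0962, 0.2175]
tool_rot: [-0.744, -1.747, 1.746]
wrist_force: [-0.3, -0.1, -1.7]
opening: 0.0483
[0.57595597 0.09619334 0.21747239] [[-0.693 -0.    -0.721]
 [ 0.721  0.    -0.693]
 [ 0.    -1.     0.   ]] 0.001826004515434492
```

View pics/w4.png

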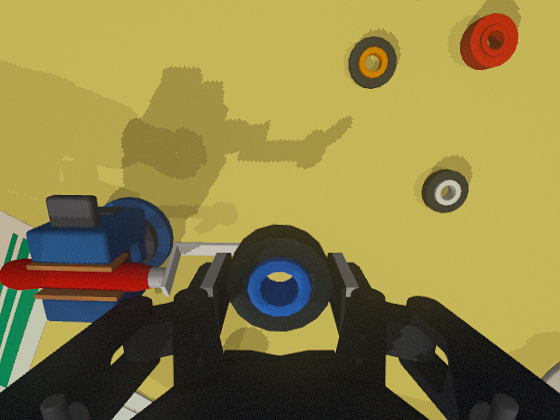

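```bash
python3 -m crank '[[40,30,0,0,0],[40,40,0,0,0],[40,20,0,0,0],[40,0,0,0,0],[40,0,0,0,0],[40,0,0,0,0]]'
python3 - <<'E'
from h import *
s,im=shot('wrist','w5'); print(s['position'],R.from_rotvec(s['tool_rot']).as_matrix().round(3),s['qd'].max())
shot('side','s5')
cv2.imwrite('pics/c5.png',cv2.resize(im[110:270,140:340],None,fx=3.75,fy=3.75,interpolation=cv2.INTER_CUBIC))
E
```

```text
t: 6.85
position: [0.514, 0.1611, 0.2176]
tool_rot: [-0.744, -1.748, 1.747]
wrist_force: [0.8, -0.5, -1.6]
opening: 0.0484
[0.5139899  0.16114614 0.21761417] [[-0.694  0.001 -0.72 ]
 [ 0.72   0.    -0.694]
 [-0.    -1.    -0.   ]] 0.008451796392024188
```

View pics/c5.png

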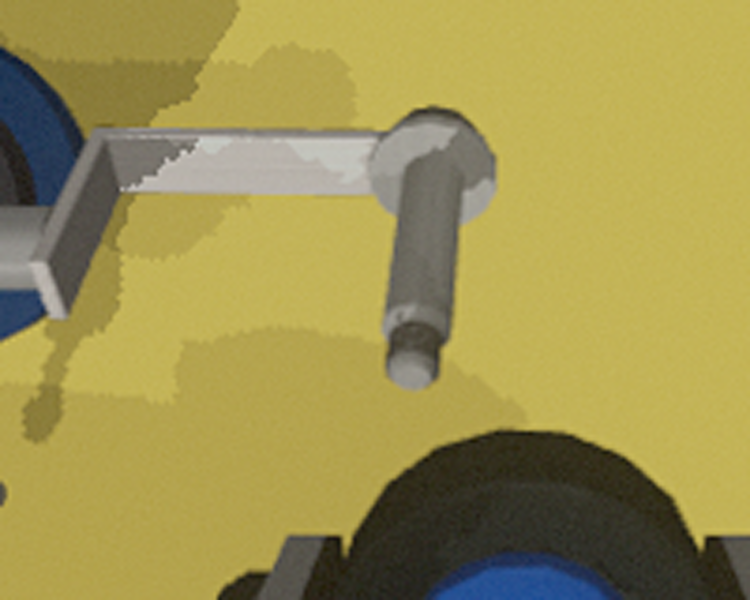

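```bash
python3 - <<'E'
from h import *
from scipy.optimize import least_squares
T1=np.load('pics/w1.npz')['T'];T5=np.load('pics/w5.npz')['T']
P=[(0,0,0),(0,0,.063),(0,0,.05)]
A=[(255.1,176.4),(252.7,226),(253.5,214.2)];B=[(255.5,155.3),(250.1,208.9),(251.2,195.9)]
def res(p,w=(1,1)):
    M=roller(*p,np.radians(43.9)) if len(p)==2 else roller(*p); return np.concatenate([wi*(proj('wrist',M[:3,:3]@a+M[:3,3],T)-b) for T,Q,wi in ((T1,A,w[0]),(T5,B,w[1])) for a,b in zip(P,Q)])
for w in ((1,1),(1,0),(0,1)):
    r=least_squares(res,[.56,.14],args=(w,)); print(r.x,r.fun.round(1))
r=least_squares(res,[.56,.14,.76]);print(r.x,r.fun.round(1))
# free triangulation of the tip and flange
for i in (0,1): print(tri([ray('wrist',A[i],T1),ray('wrist',B[i],T5)]))
im=cv2.imread('pics/w5.png')
e=blob(im,(279,285),(100,100,40),(130,255,255),r=60);print(e)
E
```

```text
[0.55994075 0.14298112] [-0.4  0.4  0.2 -0.7 -0.2 -0.3 -0.2  0.7  0.2 -0.2  0.3  0.2]
[0.55973881 0.14306609] [-0.3  0.6  0.3 -0.5 -0.1 -0.  -0.   0.   0.   0.   0.   0. ]
[0.56008717 0.1429217 ] [-0.   0.   0.  -0.  -0.  -0.  -0.3  0.5  0.1 -0.4  0.2 -0. ]
[0.55972902 0.14278098 0.75218505] [-0.1  0.4  0.  -0.7 -0.3 -0.3  0.1  0.7 -0.  -0.2  0.2  0.2]
[0.56012203 0.14199887 0.08472733]
[0.53898237 0.16383486 0.14420329]
((278.9562683105469, 286.9144592285156), (60.061519622802734, 64.94647979736328), 92.22962188720703)
```

View pics/s5.png

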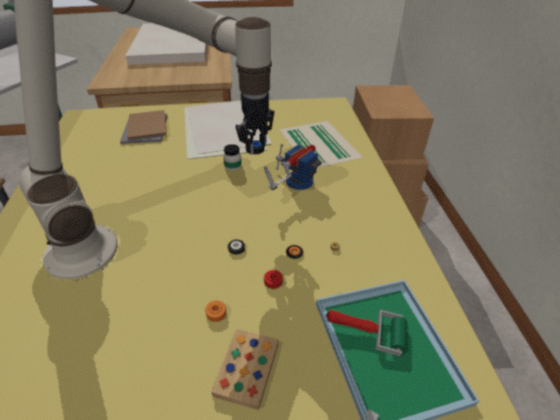

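Flange axis comes out at (0.560, 0.143), handle yaw 43.5°, with sub-pixel residuals in both views. The side view shows the ring carried above the roller. Now I move over the tip and come down.

```bash
python3 -m crank '[[40,-6,0,-7,0],[40,-6,0,-7,0],[40,-6,0,-7,0],[40,0,25,0,0],[40,0,27,0,0],[40,0,0,0,0],[40,0,0,0,0],[40,0,0,0,0]]'
python3 - <<'E'
from h import *
s,im=shot('wrist','w6'); print(s['position'])
d=s['position'][:2]-[.5599,.1429]; print('u,v',d@[-.688,.725]*1000,d@[.725,.688]*1000)
a=cv2.resize(im[190:350,180:380],None,fx=3.75,fy=3.75,interpolation=cv2.INTER_CUBIC);cv2.imwrite('pics/c6.png',a)
E
```

```text
t: 7.62
position: [0.5428, 0.163, 0.1664]
tool_rot: [-0.745, -1.749, 1.748]
wrist_force: [0.3, -0.2, -0.3]
opening: 0.0482
[0.54276118 0.16297651 0.16642291]
u,v 26.346974576989865 1.3869956351741115
```

View pics/c6.png

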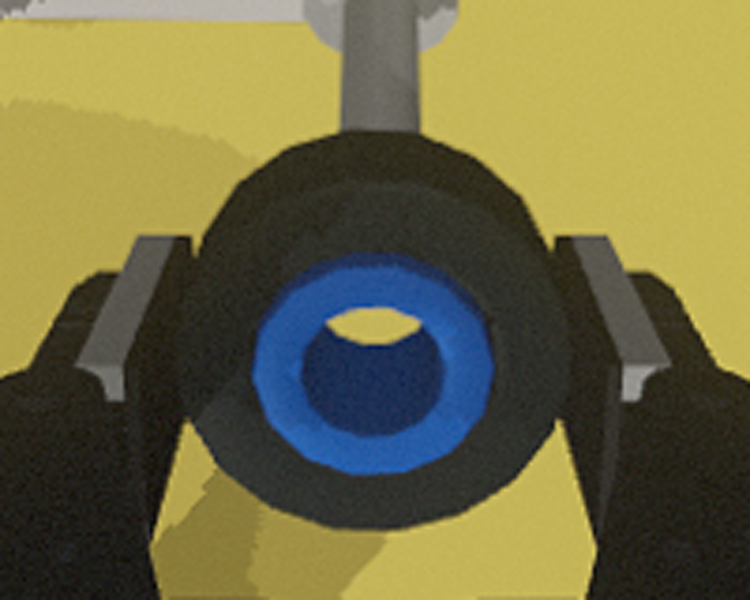

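```bash
python3 -m crank '[[40,0,6,1.3,0],[40,0,5,0,0],[40,0,5,0,0],[40,0,0,0,0],[40,0,0,0,0]]'
python3 - <<'E'
from h import *
s,im=shot('wrist','w7'); print(s['position'])
d=s['position'][:2]-[.5599,.1429]; print('u,v',d@[-.688,.725]*1000,d@[.725,.688]*1000)
a=cv2.resize(im[190:350,180:380],None,fx=3.75,fy=3.75,interpolation=cv2.INTER_CUBIC);cv2.imwrite('pics/c7.png',a)
E
```

```text
t: 8.08
position: [0.5405, 0.1619, 0.1493]
tool_rot: [-0.743, -1.748, 1.748]
wrist_force: [0.2, -0.1, 0.4]
opening: 0.0481
[0.54051566 0.16185678 0.14929569]
u,v 27.080091526292133 -1.0113830484908182
```

View pics/c7.png

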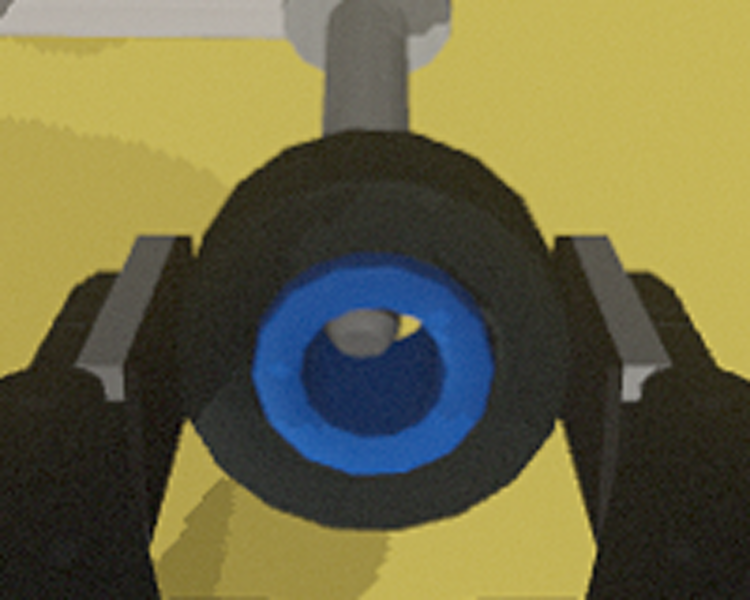

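The tip is in the bore, visible at (362,330) in the crop and about 1 mm left of centre. I centre it and feed along the axle while watching the force.

```bash
python3 -m crank '[[40,0,1,-0.9,0],[40,-0.6,1,0,0],[40,0,0,0,0]]'; python3 -m crank '[[40,-1.2,2,0,0],[40,-1.2,2,0,0],[40,0,0,0,0]]'
python3 - <<'E'
from h import *
s,im=shot('wrist','w8'); print(s['position'],s['wrist_torque'])
d=s['position'][:2]-[.5599,.1429]; print('u,v',d@[-.688,.725]*1000,d@[.725,.688]*1000)
a=cv2.resize(im[190:350,180:380],None,fx=3.75,fy=3.75,interpolation=cv2.INTER_CUBIC);cv2.imwrite('pics/c8.png',a)
E
```

```text
t: 8.38
position: [0.5417, 0.1622, 0.1474]
tool_rot: [-0.743, -1.748, 1.748]
wrist_force: [-0.3, -0.0, -0.5]
opening: 0.0484
t: 8.63
position: [0.5429, 0.1615, 0.1447]
tool_rot: [-0.742, -1.75, 1.746]
wrist_force: [-6.1, 4.5, 7.5]
opening: 0.0483
[0.54286075 0.16147337 0.14469969] [1.1205636  1.56292082 0.04859528]
u,v 25.188694986707873 0.42502124635651606
```

View pics/c8.png

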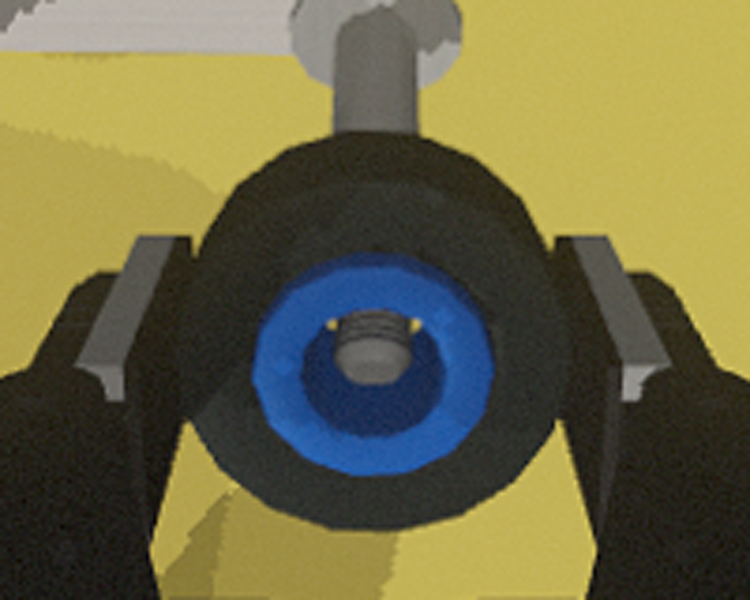

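```bash
python3 -m crank '[[54,0,0,0,0],[54,0,0,0,0],[54,0,0,0,0],[54,0,0,0,0]]'
python3 - <<'E'
from h import *
s,im=shot('wrist','w9'); print(s['position'],s['wrist_torque'])
d=s['position'][:2]-[.5599,.1429]; print('u,v',d@[-.688,.725]*1000,d@[.725,.688]*1000)
a=cv2.resize(im[190:350,180:380],None,fx=3.75,fy=3.75,interpolation=cv2.INTER_CUBIC);cv2.imwrite('pics/c9.png',a)
E
```

```text
t: 9.02
position: [0.5431, 0.1601, 0.143]
tool_rot: [-0.743, -1.747, 1.748]
wrist_force: [-0.1, 0.1, -0.5]
opening: 0.0541
[0.54305824 0.16009129 0.14302335] [-0.04822489 -0.0294007  -0.03143343]
u,v 24.050817553404528 -0.3826730632656061
```

View pics/c9.png

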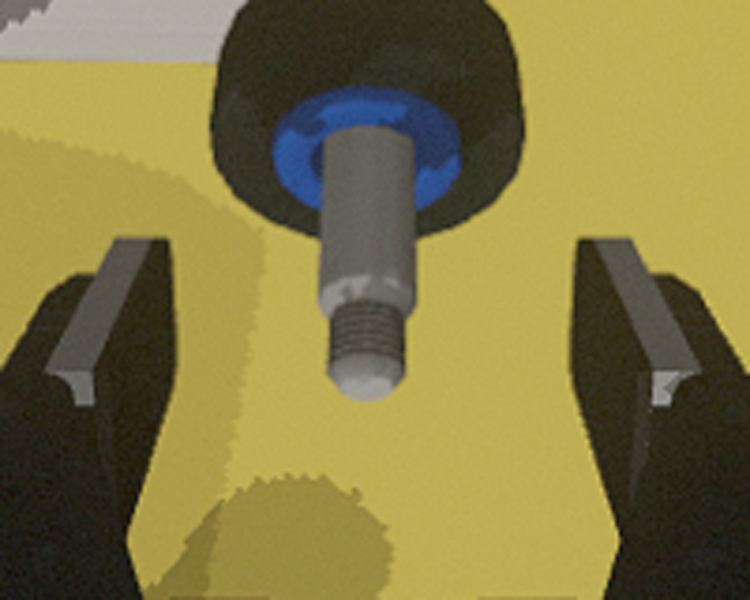

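The ring pivoted and slid down the axle by itself. I check whether it is fully home by overlaying the predicted hub rim and tyre edges.

```bash
cat >> h.py <<'E'
def overlay(fn,rings,box,out,fx=3.75,base=(.5599,.1429,np.radians(43.5))):
    im=cv2.imread('pics/'+fn+'.png');T=np.load('pics/'+fn+'.npz')['T'];M=roller(*base)
    x0,x1,y0,y1=box; a=cv2.resize(im[y0:y1,x0:x1],None,fx=fx,fy=fx,interpolation=cv2.INTER_CUBIC)
    for z,r,col in rings:
        q=[]
        for t in np.linspace(0,2*np.pi,73):
            p=M[:3,:3]@[r*np.cos(t),r*np.sin(t),z]+M[:3,3]; q.append((proj('wrist',p,T)+.5-[x0,y0])*fx-.5)
        cv2.polylines(a,[np.round(q).astype(np.int32)],True,col,1)
    cv2.imwrite('pics/'+out+'.png',a)
E
python3 - <<'E'
from h import *
overlay('w9',[(.024,.015,(0,255,255)),(.022,.025,(0,255,0)),(.002,.025,(255,0,255)),(.063,.0035,(0,0,255)),(.05,.007,(0,0,255))],(180,380,170,330),'c9b')
E
```

```text
(no output)
```

View pics/c9b.png

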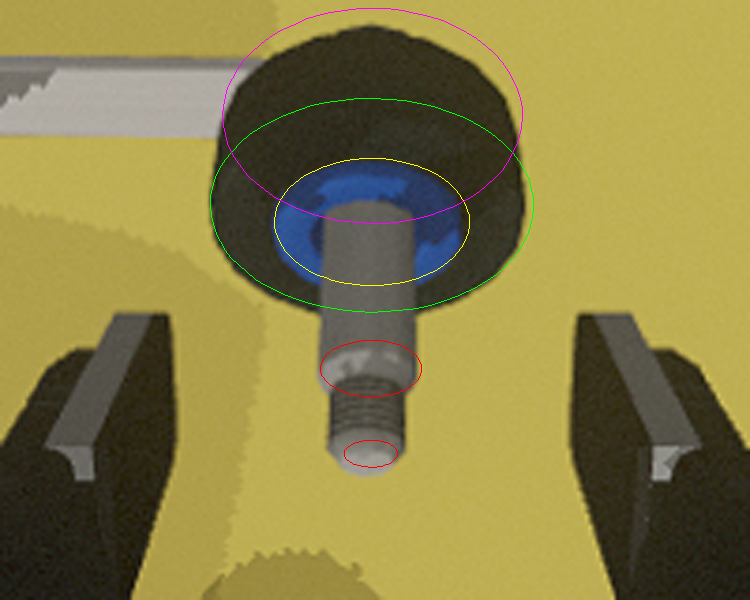

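Wide ring home within about 1 mm of the predicted outlines; the tip outline is off by the same small amount. Next is the medium ring.

```bash
python3 -m crank '[[70,0,-20,0,0],[70,0,-40,0,0],[70,-10,-20,35,0],[70,-12,0,39,0],[70,-12,0,39,0],[70,-12,10,39,0],[70,-12,20,39,0],[70,-12,30,20,0],[70,0,0,0,0],[70,0,0,0,0]]'
python3 - <<'E'
from h import *
s,im=shot('wrist','w10'); print(s['position'],s['qd'].max())
E
```

```text
t: 9.9
position: [0.4403, -0.0346, 0.1641]
tool_rot: [-0.742, -1.744, 1.748]
wrist_force: [0.8, 0.0, 0.9]
opening: 0.0701
[ 0.44031781 -0.0346244   0.1640943 ] 0.07426633639925254
```

View pics/w10.png

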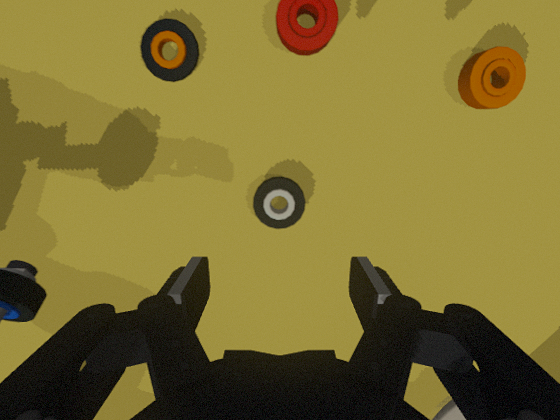

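```bash
python3 - <<'E'
from h import *
im=cv2.imread('pics/w10.png');T=np.load('pics/w10.npz')['T']
s=monitor.observe(); Rm=R.from_rotvec(s['tool_rot']).as_matrix()
e=blob(im,(279,204),(0,0,120),(180,75,255),r=22); print(e)
p=onplane('wrist',e[0],T,.017);print(p,(Rm.T@(p-s['position'])*1000).round(1))
e=blob(im,(169,49),(8,150,120),(22,255,255),r=22); print(e)
print(onplane('wrist',e[0],T,.011))
E
```

```text
((278.6820373535156, 204.26304626464844), (29.359373092651367, 30.376440048217773), 87.56318664550781)
[ 0.43980487 -0.03394689  0.017     ] [  1.4 148.2   1.7]
((167.77052307128906, 49.17827224731445), (33.175018310546875, 37.391944885253906), 158.4246368408203)
[ 0.59947196 -0.06583288  0.011     ]
```

```bash
python3 -m crank '[[70,1,40,1,0],[70,0,40,1,0],[70,0,40,0,0],[70,0,18,0,0],[70,0,0,0,0],[70,0,0,0,0]]'
```

```text
t: 10.45
position: [0.4408, -0.033, 0.0272]
tool_rot: [-0.742, -1.749, 1.75]
wrist_force: [1.5, 0.4, 0.5]
opening: 0.0702
```

```bash
python3 -m crank '[[70,0,5,1,0],[70,0,1,0,0],[70,0,0,0,0],[70,0,0,0,0]]'
python3 - <<'E'
from h import *
s,im=shot('wrist','w11'); print(s['position'],s['wrist_force'])
T=np.load('pics/w11.npz')['T'];e=blob(im,(279,285),(0,0,110),(180,75,255),r=50); print(e,onplane('wrist',e[0],T,.017))
E
python3 -m crank '[[40,0,0,0,0],[40,0,0,0,0],[40,0,0,0,0],[40,0,0,0,0],[40,0,0,0,0]]'
```

```text
t: 10.78
position: [0.4395, -0.0343, 0.0222]
tool_rot: [-0.745, -1.75, 1.747]
wrist_force: [0.3, 0.3, -0.2]
opening: 0.0697
[ 0.43952669 -0.03428924  0.02217277] [ 0.33099611  0.3069669  -0.15624646]
((279.6117858886719, 277.7380065917969), (54.52849197387695, 59.76304626464844), 91.85699462890625) [ 0.43961898 -0.0345828   0.017     ]
t: 11.25
position: [0.4391, -0.0344, 0.0223]
tool_rot: [-0.743, -1.749, 1.748]
wrist_force: [-2.5, 1.3, 10.7]
opening: 0.0474
```

View pics/w11.png

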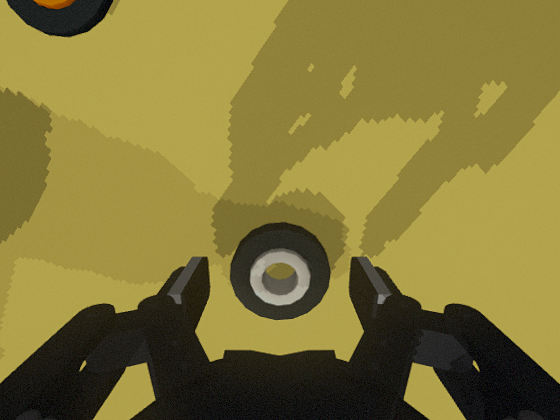

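```bash
python3 -m crank '[[40,0,-20,0,0],[40,0,-40,0,0],[40,0,-40,0,0],[40,0,-40,0,0],[40,5,-38,-20,0],[40,13,0,-39,0],[40,13,0,-39,0],[40,13,0,-39,0],[40,13,0,-39,0],[40,13,0,-34,0]]'; python3 -m crank '[[40,0,0,0,0],[40,0,0,0,0],[40,0,0,0,0]]'
python3 - <<'E'
from h import *
s,im=shot('wrist','w12'); print(s['position'])
d=s['position'][:2]-[.5599,.1429]; print('u,v',d@[-.688,.725]*1000,d@[.725,.688]*1000)
a=cv2.resize(im[150:350,160:400],None,fx=3,fy=3,interpolation=cv2.INTER_CUBIC);cv2.imwrite('pics/c12.png',a)
E
```

```text
t: 12.08
position: [0.5417, 0.163, 0.1978]
tool_rot: [-0.743, -1.749, 1.748]
wrist_force: [0.1, -0.8, 0.7]
opening: 0.0472
t: 12.33
position: [0.5403, 0.1607, 0.1971]
tool_rot: [-0.741, -1.746, 1.749]
wrist_force: [0.5, -0.4, -0.1]
opening: 0.0476
[0.54026433 0.16071296 0.19710448]
u,v 26.42373487859694 -1.9805430111749194
```

View pics/c12.png

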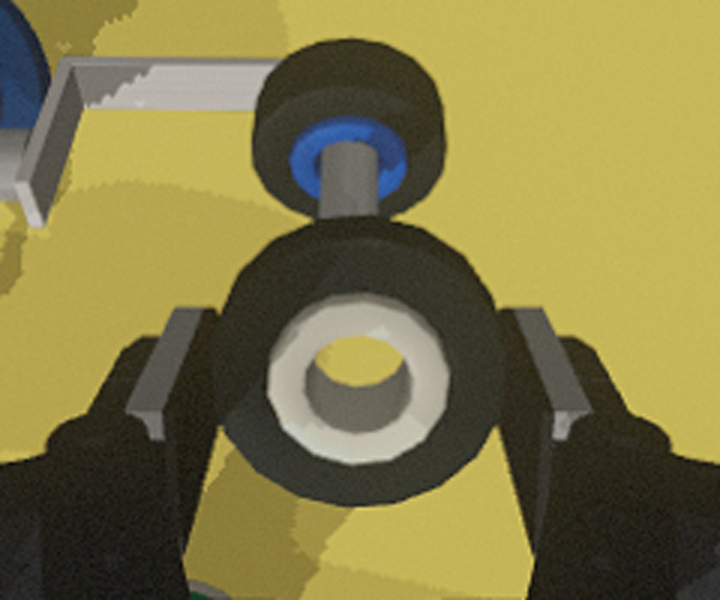

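```bash
python3 -m crank '[[40,0,0,-1.7,0],[40,0,20,0,0],[40,0,15,0,0],[40,0,10,0,0],[40,0,0,0,0],[40,0,0,0,0],[40,0,0,0,0]]'
python3 - <<'E'
from h import *
s,im=shot('wrist','w13'); print(s['position'])
d=s['position'][:2]-[.5599,.1429]; print('u,v',d@[-.688,.725]*1000,d@[.725,.688]*1000)
a=cv2.resize(im[150:350,160:400],None,fx=3,fy=3,interpolation=cv2.INTER_CUBIC);cv2.imwrite('pics/c13.png',a)
E
```

```text
t: 12.97
position: [0.5413, 0.1618, 0.1526]
tool_rot: [-0.741, -1.746, 1.748]
wrist_force: [-3.0, 2.1, -1.8]
opening: 0.0469
[0.54127249 0.16183047 0.1525923 ]
u,v 26.54031882982429 -0.480777874072083
```

View pics/c13.png

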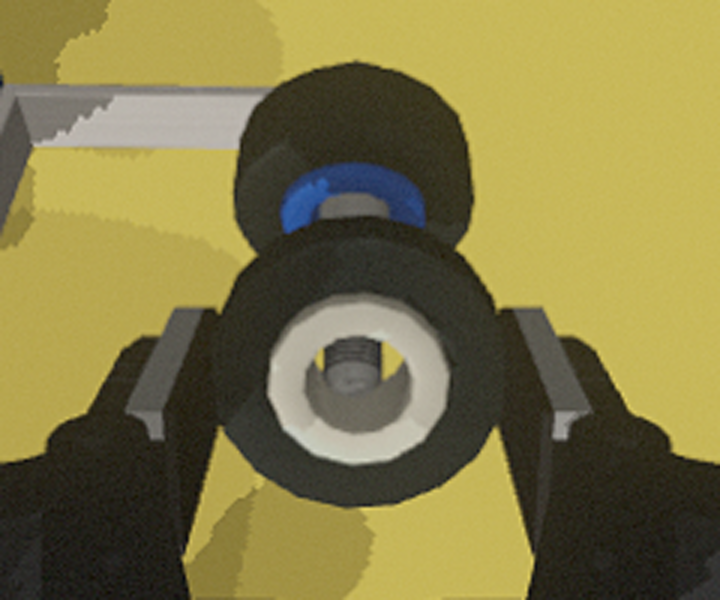

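```bash
python3 -m crank '[[40,0.5,2,-0.4,0],[40,-0.5,2,0,0],[40,-0.6,1,0,0],[40,0,0,0,0]]'; python3 -m crank '[[40,-0.6,1,0,0],[40,-0.6,1,0,0],[40,0,0,0,0]]'
python3 - <<'E'
from h import *
s=monitor.observe(); print(s['position'])
d=s['position'][:2]-[.5599,.1429]; print('u,v',d@[-.688,.725]*1000,d@[.725,.688]*1000)
E
```

```text
t: 13.35
position: [0.5429, 0.1628, 0.1491]
tool_rot: [-0.743, -1.75, 1.747]
wrist_force: [-6.2, 4.7, 4.4]
opening: 0.0468
t: 13.6
position: [0.5432, 0.1626, 0.1485]
tool_rot: [-0.742, -1.751, 1.746]
wrist_force: [-12.1, 6.3, 12.0]
opening: 0.0473
[0.54318525 0.1626121  0.14849032]
u,v 25.791024070171762 1.4437319058400697
```

```bash
python3 -m crank '[[54,0,0,0,0],[54,0,0,0,0],[54,0,0,0,0],[54,0,0,0,0],[54,0,0,0,0]]'
python3 - <<'E'
from h import *
s,im=shot('wrist','w14'); print(s['position'])
d=s['position'][:2]-[.5599,.1429]; print('u,v',d@[-.688,.725]*1000,d@[.725,.688]*1000)
overlay('w14',[(.041,.015,(0,255,255)),(.039,.025,(0,255,0)),(.026,.025,(255,0,255)),(.063,.0035,(0,0,255)),(.05,.007,(0,0,255))],(180,380,170,330),'c14')
E
```

```text
t: 14.02
position: [0.5441, 0.1608, 0.1457]
tool_rot: [-0.744, -1.748, 1.748]
wrist_force: [-0.5, -0.5, -0.1]
opening: 0.0541
[0.54413389 0.16079661 0.14566763]
u,v 23.822127355570444 0.882441791530549
```

View pics/c14.png

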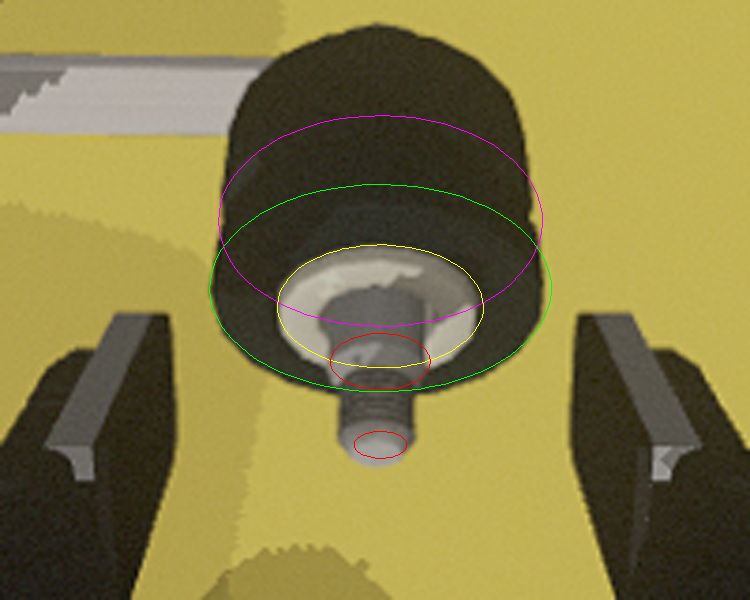

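Medium ring is home against the wide one, with outlines matching. Next is the narrow ring.

```bash
python3 -m crank '[[70,0,-20,0,0],[70,0,-40,0,0],[70,-33,-10,19,0],[70,-33,0,19,0],[70,-33,0,19,0],[70,-33,10,20,0],[70,-33,20,20,0],[70,-33,30,20,0],[70,0,0,0,0],[70,0,0,0,0]]'
python3 - <<'E'
from h import *
s,im=shot('wrist','w15'); print(s['position'],s['qd'].max())
T=np.load('pics/w15.npz')['T']; Rm=R.from_rotvec(s['tool_rot']).as_matrix()
e=blob(im,(280,205),(8,150,100),(22,255,255),r=60); print(e)
p=onplane('wrist',e[0],T,.011);print(p,(Rm.T@(p-s['position'])*1000).round(1))
E
```

```text
t: 14.9
position: [0.5944, -0.0578, 0.1587]
tool_rot: [-0.742, -1.742, 1.747]
wrist_force: [0.5, -0.4, 1.2]
opening: 0.0701
[ 0.59441801 -0.05781038  0.15874435] 0.047078662959844475
((280.517578125, 192.9524383544922), (31.062328338623047, 31.936595916748047), 81.96542358398438)
[ 0.59980294 -0.0659578   0.011     ] [-10.  147.7   1.2]
```

View pics/w15.png

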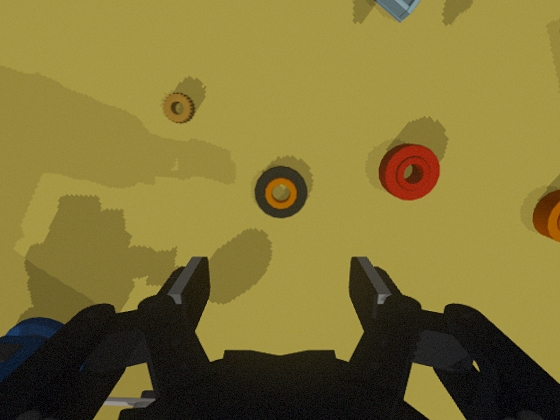

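Narrow ring (black tyre, orange hub) at (280,193). Nut at (179,107) and red decoy at (409,172) are clear of the fingers.

```bash
python3 -m crank '[[70,-5,40,1,0],[70,-5,40,0,0],[70,0,35,0,0],[70,0,15,0,0],[70,0,0,0,0],[70,0,0,0,0]]'
```

```text
t: 15.45
position: [0.6023, -0.0624, 0.0316]
tool_rot: [-0.742, -1.75, 1.75]
wrist_force: [0.4, 0.1, 0.4]
opening: 0.0702
```

```bash
python3 -m crank '[[70,-1,6,3,0],[70,0,4,1,0],[70,0,1,0,0],[70,0,0,0,0],[70,0,0,0,0]]'
python3 - <<'E'
from h import *
s,im=shot('wrist','w16'); print(s['position'],s['wrist_force'])
T=np.load('pics/w16.npz')['T'];e=blob(im,(279,275),(8,150,80),(22,255,255),r=50); print(e,onplane('wrist',e[0],T,.011))
E
```

```text
t: 15.87
position: [0.5997, -0.0669, 0.0207]
tool_rot: [-0.744, -1.749, 1.748]
wrist_force: [1.2, 0.7, 0.4]
opening: 0.0697
[ 0.59971135 -0.06690927  0.02073316] [1.23947693 0.65535986 0.41366897]
((278.6396179199219, 273.4109191894531), (55.86508560180664, 59.592979431152344), 93.16333770751953) [ 0.60007283 -0.06680464  0.011     ]
```

View pics/w16.png

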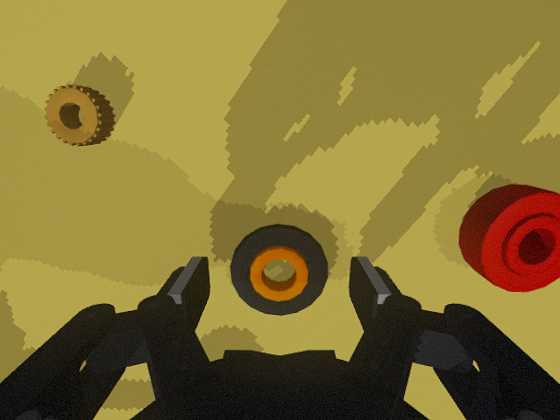

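```bash
python3 -m crank '[[40,0,0,0,0],[40,0,0,0,0],[40,0,0,0,0],[40,0,0,0,0],[40,0,0,0,0]]'; python3 -m crank '[[40,0,-20,0,0],[40,0,-40,0,0],[40,0,-40,0,0],[40,0,-40,0,0],[40,25,-40,-15,0],[40,36,0,-20,0],[40,36,0,-20,0],[40,36,0,-20,0],[40,36,0,-20,0],[40,36,0,-20,0]]'; python3 -m crank '[[40,0,0,0,0],[40,0,0,0,0],[40,0,0,0,0]]'
python3 - <<'E'
from h import *
s,im=shot('wrist','w17'); print(s['position'])
d=s['position'][:2]-[.5599,.1429]; print('u,v',d@[-.688,.725]*1000,d@[.725,.688]*1000)
a=cv2.resize(im[150:350,160:400],None,fx=3,fy=3,interpolation=cv2.INTER_CUBIC);cv2.imwrite('pics/c17.png',a)
E
```

```text
t: 16.33
position: [0.5998, -0.0669, 0.0211]
tool_rot: [-0.744, -1.749, 1.748]
wrist_force: [-1.1, 0.6, 5.6]
opening: 0.0464
t: 17.17
position: [0.5399, 0.1576, 0.1938]
tool_rot: [-0.743, -1.748, 1.747]
wrist_force: [1.0, -0.6, -0.1]
opening: 0.0463
t: 17.42
position: [0.5406, 0.1562, 0.1935]
tool_rot: [-0.742, -1.748, 1.749]
wrist_force: [0.4, 0.2, 0.1]
opening: 0.0465
[0.54064357 0.15615833 0.19352433]
u,v 22.86071150838315 -4.839181163957839
```

View pics/c17.png

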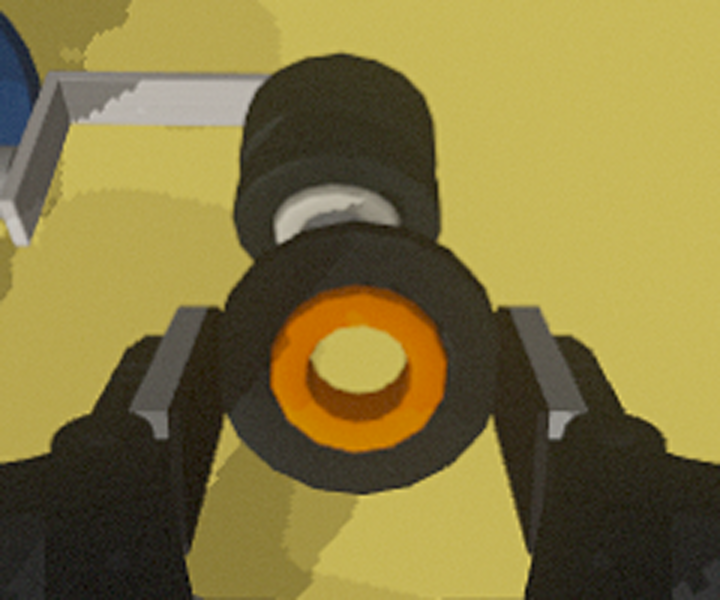

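```bash
python3 -m crank '[[40,3.7,0,-4.6,0],[40,0,15,0,0],[40,0,15,0,0],[40,0,0,0,0],[40,0,0,0,0],[40,0,0,0,0]]'
python3 - <<'E'
from h import *
s,im=shot('wrist','w18'); print(s['position'])
d=s['position'][:2]-[.5599,.1429]; print('u,v',d@[-.688,.725]*1000,d@[.725,.688]*1000)
a=cv2.resize(im[150:350,160:400],None,fx=3,fy=3,interpolation=cv2.INTER_CUBIC);cv2.imwrite('pics/c18.png',a)
E
```

```text
t: 17.97
position: [0.5424, 0.1614, 0.1644]
tool_rot: [-0.745, -1.748, 1.747]
wrist_force: [0.3, -0.3, -0.1]
opening: 0.0459
[0.54241375 0.16141991 0.16435296]
u,v 25.457474500950564 0.06416076349622692
```

View pics/c18.png

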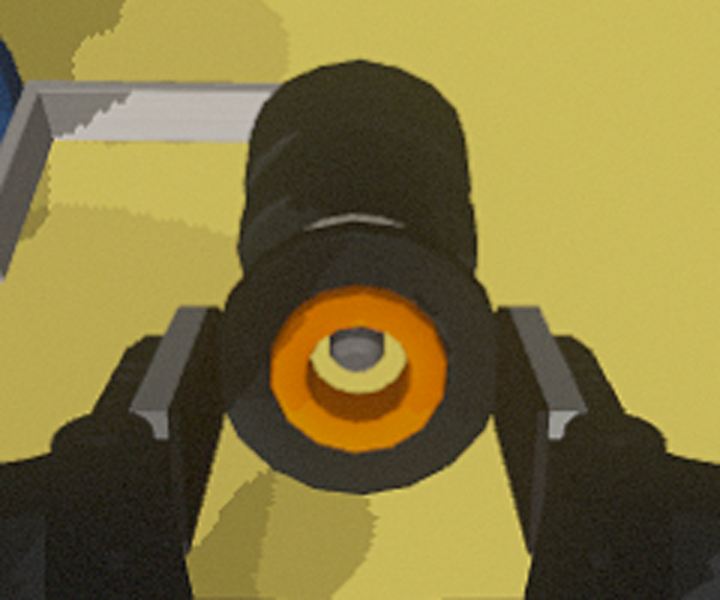

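```bash
python3 -m crank '[[40,1,4,0,0],[40,0,4,0,0],[40,0,4,0,0],[40,0,0,0,0],[40,0,0,0,0]]'
python3 - <<'E'
from h import *
s,im=shot('wrist','w19'); print(s['position'])
d=s['position'][:2]-[.5599,.1429]; print('u,v',d@[-.688,.725]*1000,d@[.725,.688]*1000)
a=cv2.resize(im[150:350,160:400],None,fx=3,fy=3,interpolation=cv2.INTER_CUBIC);cv2.imwrite('pics/c19.png',a)
E
```

```text
t: 18.43
position: [0.5408, 0.1625, 0.1513]
tool_rot: [-0.742, -1.747, 1.749]
wrist_force: [0.5, 0.8, 0.2]
opening: 0.0461
[0.54075889 0.16248666 0.15131235]
u,v 27.369414856977794 -0.4016801096284249
```

View pics/c19.png

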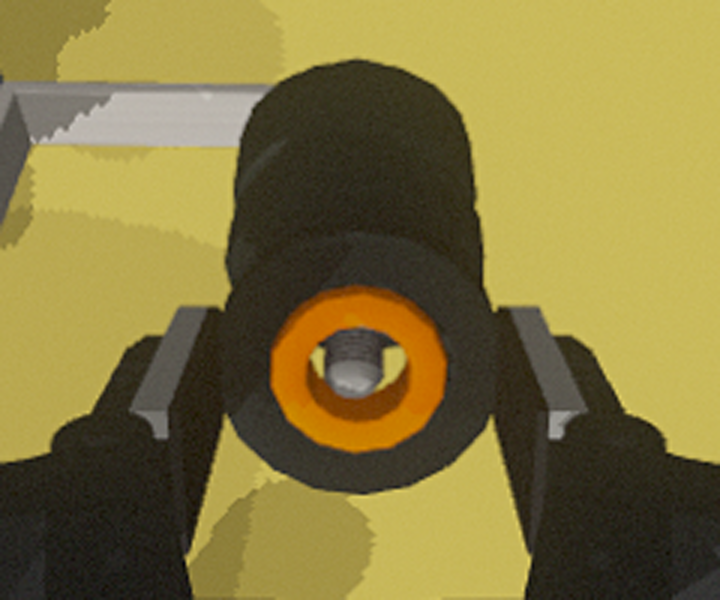

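```bash
python3 -m crank '[[40,-0.6,1,0,0],[40,-0.4,1,0,0],[40,0,0,0,0]]'; python3 -m crank '[[40,-0.5,1,0,0],[40,0,0,0,0],[40,0,0,0,0]]'
python3 - <<'E'
from h import *
s=monitor.observe(); print(s['position'])
d=s['position'][:2]-[.5599,.1429]; print('u,v',d@[-.688,.725]*1000,d@[.725,.688]*1000)
E
```

```text
t: 18.73
position: [0.5417, 0.1619, 0.1496]
tool_rot: [-0.743, -1.748, 1.748]
wrist_force: [0.4, 0.5, -0.8]
opening: 0.0463
t: 18.98
position: [0.5421, 0.1618, 0.1487]
tool_rot: [-0.743, -1.749, 1.747]
wrist_force: [-1.1, 0.7, -0.1]
opening: 0.0458
[0.54207344 0.16177806 0.14873227]
u,v 25.951261916841755 0.06385083956613868
```

```bash
python3 -m crank '[[54,0,0,0,0],[54,0,0,0,0],[54,0,0,0,0],[54,0,0,0,0],[54,0,0,0,0]]'
python3 - <<'E'
from h import *
s,im=shot('wrist','w20'); print(s['position'])
overlay('w20',[(.052,.015,(0,255,255)),(.05,.025,(0,255,0)),(.043,.025,(255,0,255)),(.063,.0035,(0,0,255))],(180,380,170,330),'c20')
E
```

```text
t: 19.4
position: [0.542, 0.1614, 0.1487]
tool_rot: [-0.743, -1.748, 1.748]
wrist_force: [-0.6, -1.0, -0.3]
opening: 0.054
[0.54199857 0.16135864 0.1486595 ]
```

View pics/c20.png

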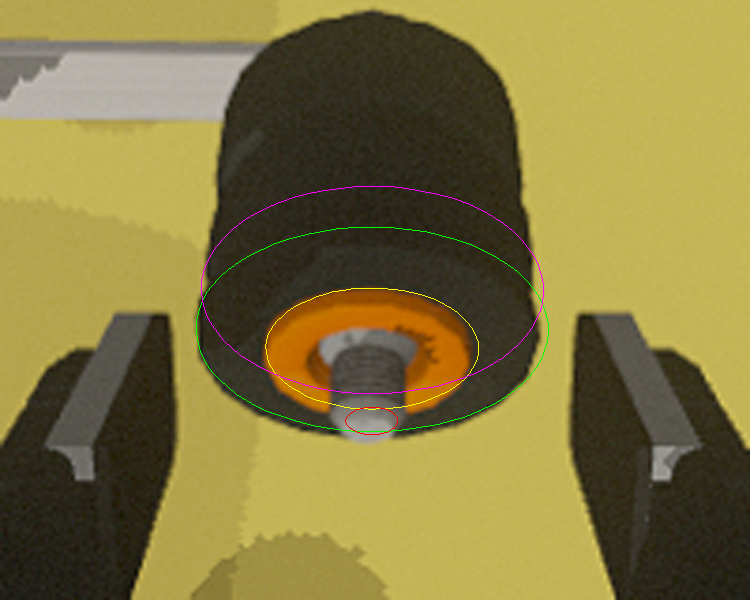

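The narrow ring is on and matches the predicted outline. I back off straight up and check from a distance.

```bash
python3 -m crank '[[70,0,-15,0,0],[85,0,-30,0,0],[85,0,-30,0,0],[85,20,-20,0,0],[85,20,0,0,0],[85,0,0,0,0],[85,0,0,0,0],[85,0,0,0,0]]'
python3 - <<'E'
from h import *
s,im=shot('wrist','w21'); print(s['position'],s['wrist_force'])
overlay('w21',[(.052,.015,(0,255,255)),(.05,.025,(0,255,0)),(.002,.025,(255,0,255)),(.063,.0035,(0,0,255))],(160,360,120,280),'c21')
_,t=shot('top','t21'); _,d=shot('side','s21')
f=lambda i,b:cv2.resize(i[b[0]:b[0]+140,b[1]:b[1]+190],(395,291),interpolation=cv2.INTER_CUBIC)
cv2.imwrite('pics/c21b.png',np.vstack([np.hstack([f(cv2.imread('pics/top0.png'),(150,140)),f(t,(150,140))]),np.hstack([f(cv2.imread('pics/side0.png'),(120,200)),f(d,(120,200))])]))
E
```

```text
t: 20.12
position: [0.5141, 0.19, 0.2432]
tool_rot: [-0.742, -1.747, 1.749]
wrist_force: [-0.2, 0.9, 1.0]
opening: 0.0851
[0.51408898 0.19000435 0.24318436] [-0.19383398  0.90909594  0.98151766]
```

View pics/c21.png

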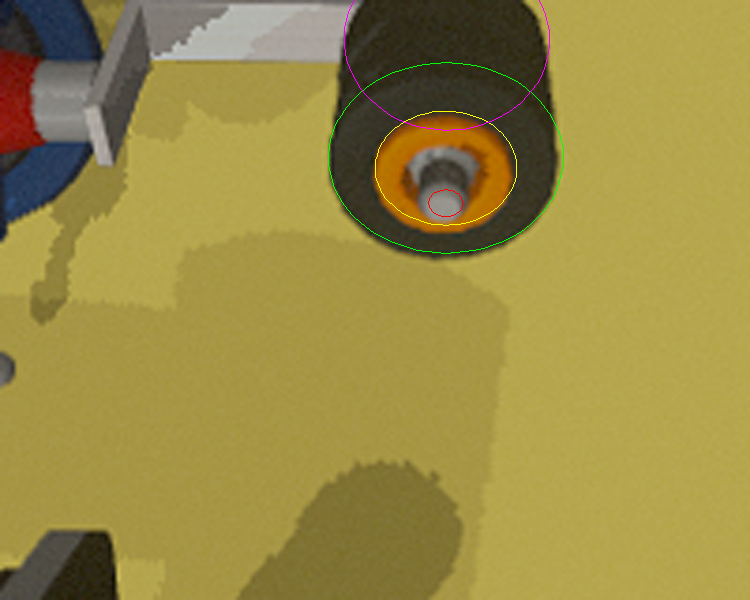

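View pics/c21b.png

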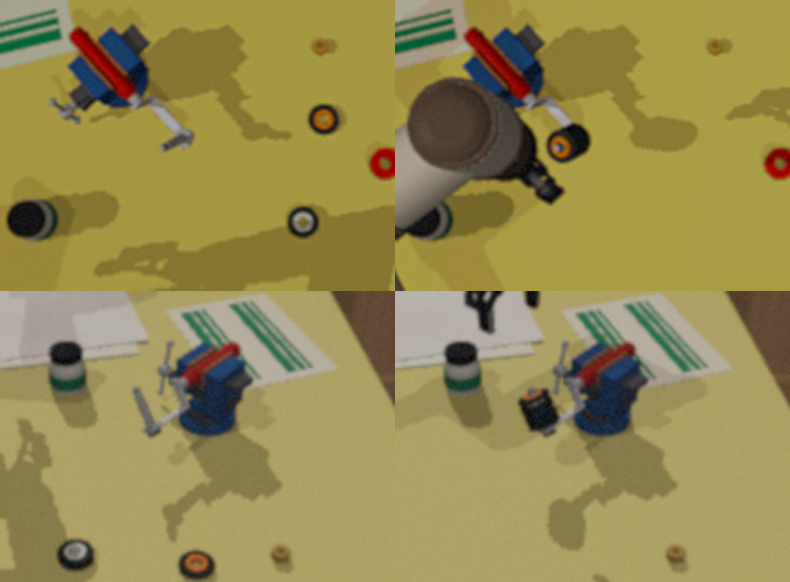

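View pics/t21.png

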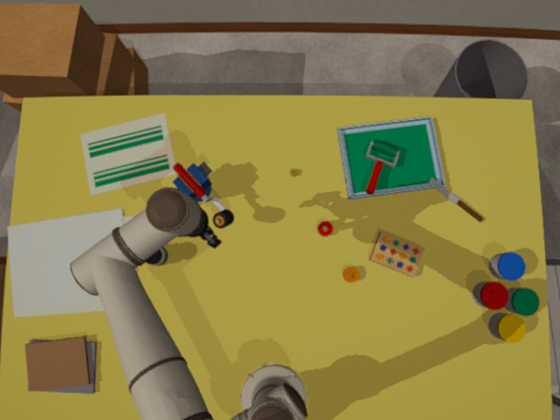

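All three rings sit stacked at the flange, orange outermost at (222,219) in the top picture. The nut (294,172) and block (397,253) are where they started. The jar is partly hidden in the top view but unmoved in the side view. Nothing touches the robot.

```bash
python3 -c "
from plant import order; print(order.sign_off())"
```

```text
the job is handed in; nothing more can be done
None
```

All three rings are on the axle in the order wide, medium, narrow. I released them, backed the gripper clear and handed the job in at about 20 s; the hand-in gave no verdict.

**Method:** I put each ring level over the axle tip, fed it on until it sat over the tip, and opened the fingers. It then tipped into line and slid home by itself, so I did not push any ring down with the fingers.

**Last checks:**
- **Rings:** In the wrist pictures, each ring's outline matched its predicted seated position to about 1 mm, square to the axle. The axle tip's drawn outline was off by 1–1.5 mm in the same direction, so I put that down to calibration error. The rings also hang slightly low because the bore is 3 mm larger than the axle.
- **Forces:** The highest wrist force I read while feeding a ring on was about 18 N.
- **Other objects:** The nut and printing block showed no visible shift. The jar was partly hidden by the arm in the final top view but looked unmoved in the side view.

No check failed.

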